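Shift the slab roller into third gear

ROBOT

A 7-joint arm with a two-finger parallel gripper is mounted at the origin on the work surface. World frame = base frame: x ahead of the robot, y to its left, z up, the work surface at z = 0. Lengths are in m, angles in rad, forces in N, time in s.
With the tool pointing down it reaches from about 0.4 to 0.9 m from the base axis. Payload 5.6 kg.
Tool frame: the origin (TCP) lies midway between the tips of the shut fingers; the grasp point (between the pads) lies 19 mm behind it; y points along the fingers, z is the direction in which the jaws open and shut, and the axes are right-handed (so a half turn about y gives the same grasp; the last joint's range is limited). The gripper opens to 92 mm and grips with 3 to 60 N. Pads are 20 mm wide; open, the fingers measure 128 mm over their backs; the gripper's body (75 mm by 189 mm) begins 69 mm behind the grasp point.
Start: joints at [1.071, 0.468, -0.012, 1.603, 0.006, 1.071, -0.056], TCP at [0.287, -0.583, 0.215] pointing down, gripper open.
Joint ranges: [-2.53, 2.53], [-0.31, 2.02], [-1.57, 1.55], [0.28, 2.44], [-1.29, 4.43], [0.15, 1.84], [-2.92, 2.92]. Speed limits (rad/s): [2.57, 2.57, 3.14, 3.14, 3.14, 3.14, 3.14].

INTERFACE

Orientations are given as a 3x3 rotation matrix whose columns are the frame's x, y, z axes.
In Python, from station import env, effector, solver, viewer, workorder, search_frame, tip_of gives the robot as it stands. Calls block until the motion is done:
- env.reach(position, orientation): joint-space move of the TCP to a pose.
- env.movel(position, frame=None, rate=0.15): straight line of the TCP; frame=None keeps the orientation; rate is the mean speed in m/s.
- env.goto_joints(angles): joint-space move.
- effector.release() and effector.grasp(squeeze=None): open the fingers fully, or close them until they stop; squeeze is the grip in N (None keeps the last).
- env.pause(seconds).
- solver.inverse_kinematics(position, orientation): joint angles nearest the present ones, or None.
- env.sense(): the state.
- viewer.read_camera(name): name is "scene" or "top"; returns (picture, depth): 420x560x3 uint8, red, green, blue; 420x560 float32, m along the optical axis (not along the pixel's ray), 0 where there is no reading.
- viewer.camera_info(name): a dict with "intrinsics" (3x3 intrinsics, pixels), "eye" and "rotation" of the camera in the world. Camera axes: x right, y up, looking along -z (the intrinsics and any distortion apply to the point x, -y, -z); pixel columns grow to the right and rows downward; lengths in m; the calibration is good to about 2 mm. A picture is of the moment at which its call begins. camera_info takes no time and is no camera call.
A pose or a line that the arm cannot do raises env.PlanningError and nothing moves.
- workorder.finish_job(): hands the job in, once; it reports no verdict.
Trained networks look in the newest picture that a camera, given by its name, has taken for a name from the list of things; names that differ only in an ending like _2 or _b are one class to them, and where a whole thing is asked for, a point or a joint stands for the part that bears it (a point fixed in the world has none). Each returns a list of dicts, best first, with "score" (0 to 1); they miss things now and then, are a little off and sometimes report something else, mostly with a low value. They report only what shows in the picture. A call takes as long as a camera call.
- search_frame(camera, name): "at" ([x, y, z] in m, in world coordinates, good to about 4 mm: the middle of the surface that is visible of it).
- tip_of(camera, name): "at" ([x, y, z] in m, in world coordinates, good to about 4 mm: a listed point, or the origin of a listed thing).
The state is a dict: "t": time; "joint_positions": joint angles; "joint_velocities": joint speeds; "tau": joint torques, N m; "ee_pos": TCP position; "tcp_rot": TCP orientation; "wrist_force": force on the tool from outside, world axes, zero at the start; "moment": the same for the moment, N m; "gripper_width": finger opening in m.
Only numpy, scipy, OpenCV 4.12 (cv2) and the standard library are available. Lean on these libraries where they do the work, as an engineer would, in place of code of your own. Each camera call takes 0.05 s, during which the arm holds its last target. There are 200 camera calls.

TASK

Shift the bench slab roller into third gear: with the fingertips or the outside of the fingers, push its red-knobbed lever along its left-hand lane to the neutral cross-channel of the H gate, across to the right-hand lane, then forward, away from the robot, fully home in the third slot (the far right one, marked with three red dots). Push it gently; never take it between the fingers. Leave the tiles, jar, weight, sanding block and cup where they are, and finish clear of everything.

Things in the scene. Friction and masses are not known exactly. Their poses are not given: they have to be found in the camera images.
- gate (a point): Centre of the H gate on top of the aluminium plate (100 mm above the table) of the blue 170 x 150 mm selector box. x = forward, away from the robot; y = left; z up; yawed up to 0.3 rad. Two lanes along x, 22 mm left and right of the centre, joined at x = 0 by the cross-channel (neutral). Slots, marked with dots: 1 left forward, 2 left rear, 3 right forward (red dots), 4 right rear.
- tongue (a point): Rounded tip (radius 12 mm) of the tongue between slots 1 and 3, 11 mm forward of the gate centre, at plate height; another lies 11 mm behind the centre, between slots 2 and 4. They keep the lever's 12 mm shaft in its lane, so it crosses only near neutral; within 0.06 rad of neutral it passes freely.
- roller: The fixed slab roller. Origin on the table straight below the gate centre, same axes as gate. Its grey base plate is 20 mm high and reaches 145 mm to each side, 95 mm to the rear and 285 mm forward; blue end frames and two rollers, up to 141 mm high, begin 170 mm forward; a 65 mm high drive housing joins them to the selector box.
- knob (a point): Centre of the red ball knob (48 mm across) on the lever, 160 mm from the pivot, which is fixed 80 mm straight below gate. The lever only swings and cannot be lifted. In the gate frame the knob centre is at x = 160 sin(along), y = -160 sin(across) cos(along), z = -80 + 160 cos(across) cos(along) mm.
- along (a joint): Fore-and-aft angle of the lever in rad: 0 = neutral, positive = leaning forward (away from the robot), stops at -0.44 and 0.44 (slot ends). Starts anywhere in the left lane. No spring: it stays where it is left; about 2 to 3 N at the knob moves it; against a stop or tongue keep well under 30 N.
- across (a joint): Sideways angle of the lever in rad: 0 = upright, negative = left lane, positive = right lane; stops at -0.275 and 0.275, which are the lane centres. No spring; about 2 to 3 N at the knob moves it.
- jar: Small jar, 42 mm across and 70 mm high, on the base plate left of the selector box; leave alone. Origin: centre of its underside.
- weight: Brass cylinder, 40 mm across and 45 mm high, on the base plate right of the selector box; leave alone. Origin: centre of its underside.
- tile_a: White tile, about 170 x 80 x 14 mm, flat on the table to the left; leave alone. Origin: on its underside.
- tile_c: White tile, about 130 x 130 x 14 mm, flat on the table to the right; leave alone. Origin: on its underside.
- sander: Wooden sanding block, 90 x 50 x 26 mm, flat on the table to the right; leave alone. Origin: centre of its underside.
- cup: Terracotta cup, 72 mm across and 85 mm high, on the left near the robot; leave alone. Origin: centre of its underside.

How it is judged:
By the outcome, as a careful person would: the job done as asked, in the order asked, and still so for the second after the job is handed in, with the robot touching nothing.
It also fails if it takes over 61 s, if anything falls off the work surface, if the arm or the gripper's body presses on something with over 40 N, if the wrist force passes 120 N, or if a joint passes its speed limit or range.

## Working session

There is one attempt and no reset: what is moved stays moved. The work goes in short steps, each a Python script; the robot and the scene stay as the last script left them, time stands still between calls to the robot, and variables do not carry over. Pictures are saved under pics/ and viewed, about 8 in all and at most 12, crops included, and the job is handed in when it is done.

```bash
mkdir -p pics; ls
python3 - <<'E'
from station import *
import cv2,numpy as np
for c in ("scene","top"):
    p,d=viewer.read_camera(c); cv2.imwrite(f"pics/{c}0.png",p[:,:,::-1])
    i=viewer.camera_info(c); print(c,i["eye"],i["rotation"],i["intrinsics"])
    for n in ("gate","tongue","knob","roller","jar","weight"):
        for r in tip_of(c,n)[:2]: print(c,n,np.round(r["at"],3),round(r["score"],2))
    for r in search_frame(c,"knob")[:2]: print(c,"knobsurf",np.round(r["at"],3),round(r["score"],2))
s=env.sense();print(s["t"],s["ee_pos"],s["tcp_rot"],s["gripper_width"])
E
```

```text
pics
scene [1.31485421 0.32371354 1.10264691] [[-0.3421945  -0.68365239  0.64461022]
 [ 0.93952422 -0.25919685  0.2238554 ]
 [ 0.01404166  0.682229    0.73100371]] [[520.96987498   0.         277.75697901]
 [  0.         520.96987498 207.06517266]
 [  0.           0.           1.        ]]
scene gate [ 0.533 -0.002  0.097] 0.9
scene tongue [ 0.541 -0.004  0.097] 0.82
scene tongue [0.508 0.108 0.016] 0.61
scene knob [ 0.531 -0.002  0.095] 0.64
scene knob [0.549 0.038 0.17 ] 0.6
scene roller [ 0.528 -0.002 -0.   ] 0.74
scene jar [0.508 0.109 0.018] 0.56
scene jar [ 0.334  0.308 -0.   ] 0.38
scene weight [ 0.548 -0.117  0.017] 0.65
scene knobsurf [0.562 0.039 0.182] 0.87
top [0.36799541 0.02432025 1.0220136 ] [[ 0.0110663   0.99135198 -0.1307623 ]
 [-0.99965919  0.01406032  0.02199564]
 [ 0.02364398  0.13047433  0.99116972]] [[384.80403747   0.         279.0122678 ]
 [  0.         384.80403747 209.34957607]
 [  0.           0.           1.        ]]
top gate [ 0.527 -0.004  0.101] 0.97
top tongue [ 0.538 -0.009  0.101] 0.82
top knob [0.552 0.034 0.171] 0.78
top roller [ 0.526 -0.005 -0.   ] 0.78
top jar [0.504 0.116 0.022] 0.6
top weight [ 0.55  -0.117  0.021] 0.8
top weight [ 0.527 -0.003  0.098] 0.2
top knobsurf [0.545 0.032 0.187] 0.74
0.8 [ 0.28667582 -0.58338006  0.2146253 ] [[-8.97499996e-01  2.78810371e-05  4.41014463e-01]
 [-4.41014464e-01 -6.20135372e-05 -8.97499994e-01]
 [ 2.32563624e-06 -9.99999998e-01  6.79530900e-05]] 0.09172657434046325
```

View pics/top0.png

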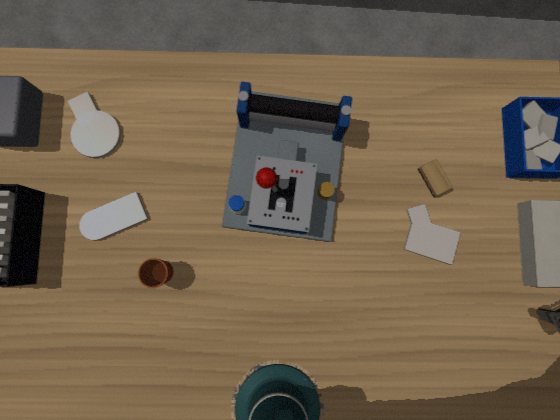

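View pics/scene0.png

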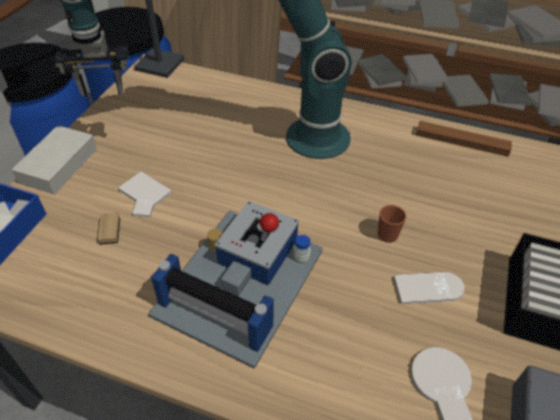

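The pictures show the plate in the top view spanning about (257,157) to (316,160) and down to (249,228), yawed slightly clockwise. The red knob is at (265,177), forward in the left lane, with the jar at (237,203) and the weight at (327,190). Next I measure the yaw and lever angles from depth.

```bash
cat > h.py <<'E'
from station import *
import cv2,numpy as np
from scipy.optimize import least_squares
def cloud(c):
    p,d=viewer.read_camera(c); i=viewer.camera_info(c); K=i["intrinsics"]
    v,u=np.mgrid[:420,:560]
    X=np.stack([(u-K[0,2])/K[0,0]*d,-(v-K[1,2])/K[1,1]*d,-d],-1)
    P=X@np.array(i["rotation"]).T+i["eye"]; P[d==0]=np.nan
    return p,P
def knob(p,P):
    q=p.astype(int); m=(q[...,0]>110)&(q[...,1]<60)&(q[...,2]<60)
    m&=(P[...,2]>.12)&(P[...,2]<.2)&(abs(P[...,0]-.53)<.15)&(abs(P[...,1])<.15)
    Q=P[m]
    if len(Q)<15: return None,len(Q)
    r=least_squares(lambda c:np.linalg.norm(Q-c,axis=1)-.024,Q.mean(0)-[0,0,.012],loss="soft_l1",f_scale=.002)
    return r.x,len(Q)
def plate(P):
    m=(abs(P[...,2]-.1)<.006)&(abs(P[...,0]-.53)<.13)&(abs(P[...,1])<.12)
    m=cv2.morphologyEx(m.astype(np.uint8),cv2.MORPH_OPEN,np.ones((3,3)))>0
    return cv2.minAreaRect((P[m][:,:2]*1000).astype(np.float32)),np.median(P[m][:,2])
E
python3 - <<'E'
from h import *
for c in ("scene","top"):
    p,P=cloud(c); print(c,knob(p,P),plate(P))
E
```

```text
scene (array([0.55107772, 0.03625198, 0.17329476]), 200) (((530.450927734375, -2.3490219116210938), (152.7783660888672, 173.91622924804688), 82.92391967773438), np.float64(0.09950726020054401))
top (array([0.5511291 , 0.03472255, 0.17352569]), 168) (((530.0300903320312, -4.141227722167969), (149.92909240722656, 170.41146850585938), 82.8534927368164), np.float64(0.09983441259692105))
```

```bash
cat >> h.py <<'E'
YAW=-.124; G=np.array([.5302,-.0033,.0997])
R=np.array([[np.cos(YAW),-np.sin(YAW),0],[np.sin(YAW),np.cos(YAW),0],[0,0,1]])
TOOL=np.column_stack([-R[:,0],[0,0,-1],-R[:,1]])
W=lambda x,y,z: G*[1,1,0]+R@np.array([x,y,z])   # gate xy, world z
def go(x,y,z,rate=.15): env.movel(W(x,y,z),TOOL,rate=rate)
def force(): return R.T@np.array(env.sense()["wrist_force"])
def state():
    for c in ("top","scene"):
        p,P=cloud(c); k,n=knob(p,P)
        if k is None: print(c,"knob unseen",n); continue
        g=R.T@(k-G); a=np.arcsin(np.clip(g[0]/.16,-1,1)); b=np.arctan2(-g[1],g[2]+.08)
        print(c,n,"knob",np.round(g*1000,1),"along %.3f across %.3f |r| %.3f"%(a,b,np.linalg.norm(g+[0,0,.08])))
    s=env.sense(); print("t %.2f"%s["t"],"tcp gate",np.round((R.T@(s["ee_pos"]-G))*1000,1),"F",np.round(force(),1))
    return p
def push(axis,start,stop,other,z,limit,step=.002,rate=.03):
    f0=force(); v=start; sg=np.sign(stop-start); F=[]
    while (stop-v)*sg>1e-6:
        v=v+sg*min(step,abs(stop-v)); go(*((v,other) if axis==0 else (other,v)),z,rate)
        f=force()-f0; F.append(round(float(f[axis]),1))
        if -f[axis]*sg>limit: break
    print("push end",round(v,4),"F",F); return v
E
python3 - <<'E'
from h import *
effector.grasp(5)
s=env.sense(); print(s["t"],s["gripper_width"])
env.movel(s["ee_pos"]+[0,0,.10],rate=.3)
env.reach(W(.066,.042,.30),TOOL)
go(.066,.042,.155,.2)
state()
v=push(0,.058,.036,.042,.155,12,step=.004)
state()
E
```

```text
2.2417 0.0006150817303796532
top 118 knob [16.2 40.1 73.9] along 0.102 across -0.255 |r| 0.160
scene 20 knob [20.5 40.2 75.3] along 0.129 across -0.253 |r| 0.162
t 6.15 tcp gate [67.1 42.2 56.9] F [-0.1  0.1  0.6]
push end 0.036 F [0.2, 0.3, 2.0, 2.3, 2.5, 1.8]
top knob unseen 2
scene knob unseen 8
t 8.18 tcp gate [35.9 41.9 55.2] F [2.1 0.8 1.9]
```

Run:
```python
from h import *
go(.055,.042,.155); go(.055,.042,.25,.25); go(.0,.098,.25,.25)
state()
```

```text
top knob unseen 0
scene 20 knob [-0.3 45.7 81.9] along -0.002 across -0.275 |r| 0.168
t 9.56 tcp gate [  0.   96.9 149.3] F [-0.8 -0.5 -0. ]
```

Run:
```python
from h import *
go(.0,.098,.155,.2)
state()
v=push(1,.090,.012,.0,.155,9,step=.006,rate=.04)
p=state()
if v<.013: v=push(1,.012,-.006,.0,.155,7,step=.002)
p=state(); cv2.imwrite("pics/s1.png",cv2.resize(p[170:320,190:390,::-1],(800,600)))
```

```text
top knob unseen 0
scene knob unseen 0
t 10.28 tcp gate [ 1.2 98.3 56.8] F [ 0.7 -0.1  0.6]
push end 0.012 F [0.3, 2.2, 3.9, 2.6, 1.4, 2.1, 1.6, 1.7, 1.3, 1.6, 2.1, 1.5, 0.7]
top knob unseen 0
scene knob unseen 0
t 14.48 tcp gate [-0.1 11.6 55.2] F [-0.6  1.4  0.1]
push end -0.006 F [-0.3, -0.3, 0.8, 0.5, 0.6, 0.1, 0.0, -0.2, 0.5]
top knob unseen 0
scene knob unseen 0
t 16.83 tcp gate [ 0.  -6.1 55.3] F [-0.7  1.3 -1.1]
```

View pics/s1.png

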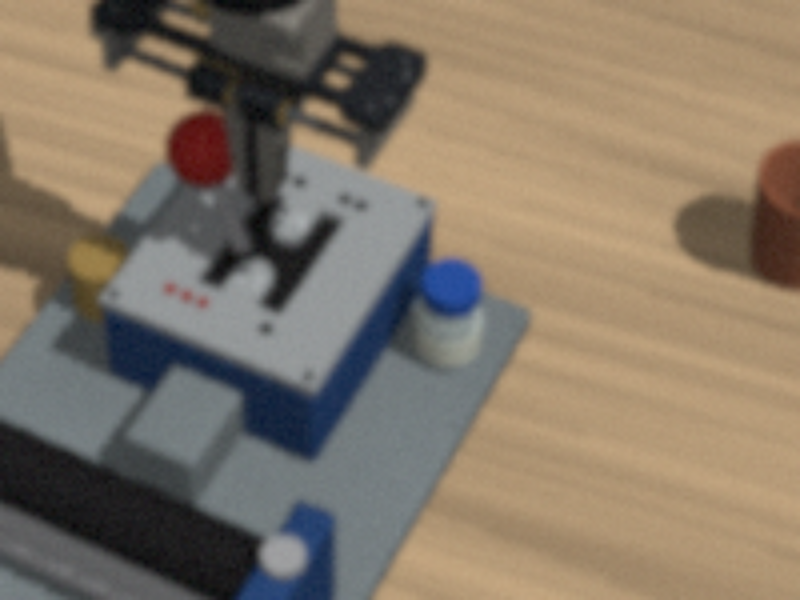

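The crop shows the knob at (200,150), right of the finger, and possibly rearward. I'll retract and measure it with a shadow-tolerant colour threshold.

```bash
sed -i 's/m=(q\[...,0\]>110).*/m=(q[...,0]>60)\&(q[...,0]>2.5*q[...,1])\&(q[...,0]>2.5*q[...,2])/' h.py
python3 - <<'E'
from h import *
state()
go(0,.010,.155); go(0,.010,.25,.25); go(.0,.13,.27,.3)
state()
E
```

```text
top knob unseen 0
scene 187 knob [  2.5 -41.9  73.8] along 0.016 across 0.266 |r| 0.159
t 16.93 tcp gate [ 0.  -6.1 55.3] F [-0.   2.7 -0.4]
top 314 knob [  3.3 -44.4  73.9] along 0.021 across 0.281 |r| 0.160
scene 212 knob [  2.9 -42.3  73.7] along 0.018 across 0.269 |r| 0.159
t 18.38 tcp gate [ -0.3 128.2 168.9] F [ 0.  -0.7  0. ]
```

Run:
```python
from h import *
go(-.052,.06,.25,.3); go(-.052,-.043,.25,.3); go(-.052,-.043,.148,.2)
v=push(0,-.038,.026,-.043,.148,9,step=.008,rate=.04)
if v>.025: v=push(0,.026,.042,-.043,.148,8,step=.0015,rate=.03)
state()
```

```text
push end 0.026 F [-1.3, -0.9, -1.0, -1.6, -1.7, -1.3, -1.4, -1.5]
push end 0.042 F [-0.5, 0.1, 0.1, -1.7, -0.9, -1.4, -2.8, -3.9, -5.4, -6.2, -6.3]
top knob unseen 0
scene 254 knob [ 69.7 -38.2  57.7] along 0.451 across 0.270 |r| 0.159
t 25.98 tcp gate [ 39.5 -42.8  47.1] F [-7.9  0.7 -2.6]
```

The stop was felt: force rose to about 8 N and along reads about 0.44. Next I retreat and check.

Run:
```python
from h import *
go(.0,-.043,.148,.15); go(-.02,-.043,.28,.25); go(-.10,.0,.32,.3); env.reach(W(-.15,-.25,.33),TOOL)
p=state(); cv2.imwrite("pics/s2.png",cv2.resize(p[120:345,80:460,::-1],(800,474)))
for n in ("jar","weight","cup","sander"):
    for r in tip_of("top",n)[:1]: print(n,np.round(r["at"],3),round(r["score"],2))
```

```text
top 306 knob [ 68.8 -40.   59. ] along 0.445 across 0.280 |r| 0.160
scene 244 knob [ 68.5 -38.2  58.8] along 0.442 across 0.269 |r| 0.159
t 28.68 tcp gate [-149.3 -248.7  229.9] F [ 0.7 -0.5 -0.1]
jar [0.506 0.113 0.022] 0.54
weight [ 0.55  -0.119  0.019] 0.47
cup [0.332 0.302 0.001] 0.72
sander [ 0.593 -0.414  0.   ] 0.69
```

View pics/s2.png

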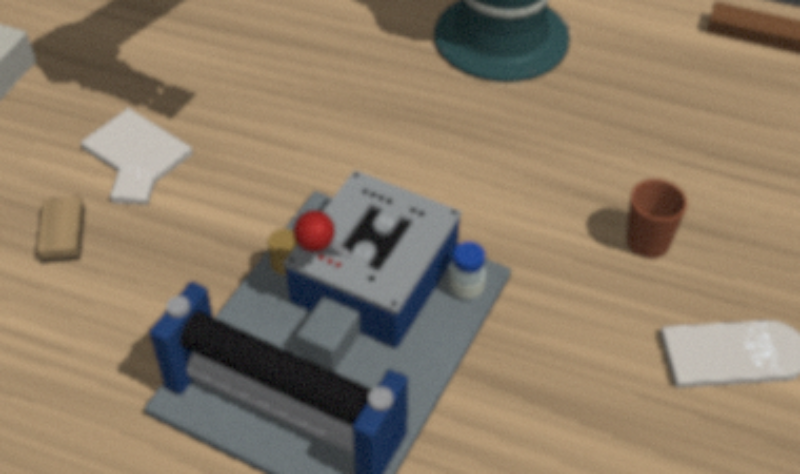

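The crop shows the knob at (315,230), over the three red dots in the third slot. The jar, weight, cup, sanding block and tiles look undisturbed, and the arm is clear.

```bash
python3 -c "
from station import *
workorder.finish_job()"
```

```text
the job is handed in; nothing more can be done
```

The slab roller is in third gear and the job is handed in. With the fingers shut, I pushed the lever back to neutral, across to the right-hand lane, then forward until it met the stop. It was never gripped.

- **Lever position:** both cameras agreed after I backed away, with along at 0.442 and 0.445 (stop at 0.44) and across at 0.269 and 0.280 (stop at 0.275).
- **Forces:** the highest reading was about 8 N, at the forward stop. I sampled force between steps, so brief peaks could have been missed.
- **Other objects:** the jar and weight were within about 3 mm of their first measured positions. The cup and sanding block were measured only at the end, and the tiles only looked at, but all seemed unmoved in the last picture.
- **Time and finish:** my last check was at about 29 s of the 61 s allowed, with the arm clear of everything.

**Checks that failed:** the knob was hidden from one or both cameras during the pushes. In neutral on the left side I had only one rough, partly hidden reading. The side push showed no clear rise in force at its end, so I lifted off and confirmed by camera that the lever was in the right-hand lane before pushing forward.

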